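# Key the brass plug into the mould base with sprung tongs

### The arm

A 6-joint arm with a two-finger parallel gripper is mounted at the origin on a cart in front of the work surface, level with it; the furniture and walls round the work are solid. World frame = base frame: x ahead of the robot, y to its left, z up, the work surface at z = 0. Lengths are in mm, angles in degrees, forces in N, time in s.
With the tool pointing down it reaches from about 350 to 1000 mm from the base axis. Payload 7.1 kg.
Tool frame: the origin (TCP) lies at the very end of the fingers, on their centre line; the grasp point (between the pads) lies 19 mm behind it; z points along the fingers, x is the direction in which the jaws open and shut, and the axes are right-handed (so a half turn about z gives the same grasp; the last joint's range is limited). The gripper opens to 85 mm and grips with 20 to 120 N. Pads are 22 mm wide; open, the fingers measure 114 mm over their backs; the gripper's body (76 mm by 85 mm) begins 54 mm behind the grasp point. The pads swing forward as they close: fully open they stand 13 mm farther back than shut.
Start: joints at [75.401, 24.242, 93.386, -0, 62.372, -1.089], TCP at [145.982, 607.696, 231.319] pointing down, gripper open.
Joint ranges: [-172.04, 172.04], [-51.8, 120.97], [4.93, 147.93], [-75.15, 255.16], [6.16, 154.13], [-145.62, 145.62]. Speed limits (degrees/s): [136.94, 136.94, 172.46, 180, 180, 180].

### API

Orientations are given as a 3x3 rotation matrix whose columns are the frame's x, y, z axes.
In Python, from plant import monitor, optics, job gives the robot as it stands.
- The arm moves only by the tool drive_tool, never from a script. Its argument "commands" is a list of rows, each an object with "hand": the closure, from 0 (fully open) to 1 (shut); "translation": the shift along the tool's x, y, z in m, a list of three; "turn": the turn, a rotation vector about the tool's x, y, z in degrees, a list of three. A call has 1 to 10 rows; each row is the pose to reach, as a shift and turn from the pose commanded when the call began, along the tool's axes at that moment; what a row does not reach only later rows make up. A row lasts 1/8 s, in which the tool goes at most 62.5 mm and 10.7 degrees, less where a joint would pass 70% of its speed; a pose out of reach is approached as far as the arm can. A call with a gripper value outside its range is refused whole. The fingers move at their own pace and stop on an object; the grip force is fixed at half the most. Time passes only in rows, so rows that repeat a pose let the fingers close. It gives the time, the measured TCP pose, the force and the opening at its end, in the units of the state.
- monitor.observe(): the state, without advancing time (a new reading comes with each control period).
- optics.snapshot(name): name is "scene" or "top" or "wrist"; returns (picture, depth): 384x512x3 uint8, red, green, blue; 384x512 float32, mm along the optical axis (not along the pixel's ray), 0 where there is no reading.
- optics.camera_params(name): a dict with "fovy" (degrees; the focal length in pixels is half the picture's height over the tangent of half this angle, whatever the lens; pixels are square), "cx", "cy" (the principal point, pixels), "extrinsics" (4x4, takes a point from world to camera coordinates). Camera axes: x right, y up, looking along -z (the intrinsics and any distortion apply to the point x, -y, -z); pixel columns grow to the right and rows downward; lengths in mm; the calibration is good to about 2 mm. A picture is of the moment at which its call begins: read the wrist's pose just before it. camera_params takes no time and is no camera call; for the wrist camera it gives the pose at the moment of the call.
- job.sign_off(): hands the job in, once; it reports no verdict.
The state is a dict: "time_s": time; "qpos": joint angles; "dq": joint speeds; "effort": joint torques, N m; "tcp_pos": TCP position; "orientation": TCP orientation; "ft_force": force on the tool from outside, world axes, zero at the start; "torque": the same for the moment, N m; "finger_gap": finger opening in mm.
Only numpy, scipy, OpenCV 4.12 (cv2) and the standard library are available. Lean on these libraries where they do the work, as an engineer would, in place of code of your own. Each camera call takes 0.05 s, during which the arm holds its last target.

### The job

Take the sprung tongs out of their stand, squeeze them shut on the brass plug, lift it out of the rack and fit it fully home in the bore of the grey mould base: it is keyed, so press lightly and turn it until its two lugs find their slots, then push it down past a sprung plunger until its flange lies flush, never pushing harder than about 30 N. Then let go of it and put the tongs back upright in their stand. Touch the plugs only with the tongs, and leave the black and the white plug in the rack.

Things in the scene. Friction and masses are not known exactly. Their poses are not given: they have to be found in the camera images.
- tongs: steel tongs standing tips down in the stand, 102 mm tall, 80 g. Origin: midway between the two tips, at their lower ends; z up to the bridge, y the line along which the arms close. The arms hang on hinges 96 mm up, 24 mm apart, and are sprung open. Each tip moves about 2.4 times as far as the finger on it; of what a finger presses beyond the spring about 0.3 reaches the tip
- tongs_left (a joint): arm of the tongs on their +y side: 0 = sprung open, grows as it is squeezed, about 0.11 rad when shut on a plug's 14 mm stub, 0.16 at its stop
- tongs_right (a joint): arm of the tongs on their -y side, the same values
- stand: fixed wooden block 56 x 86 x 44 mm on a dark plate 70 x 100 mm, with one pocket for the tongs: 23 mm (x) by 53 mm (y), 34 mm deep. Origin: centre of the underside; the pocket's floor is 10 mm above it. The tongs stand centred in it with their axes parallel to the stand's
- rack: fixed pale wooden rack 60 x 164 x 36 mm with three holes 29 mm wide, 32 mm deep, in a row along its y at -52, 0 and +52 mm. Origin: centre of the underside. The three plugs stand in the holes in any order and turned anyhow, their flanges on its top (a plug's origin is then 10 mm above the rack's)
- brass_plug: brass plug 46 mm tall, 60 g; origin: centre of its lower end, z up. From below: shank 14 mm across and 26 mm long, its lowest 6 mm tapering to 8 mm; two lugs along +x and -x, 4 mm wide, z = 13 to 18 mm, 25 mm over both ends; flange 40 mm across, z = 26 to 30 mm; ribbed stub 14 mm across, z = 30 to 46 mm: grip it with the tongs, their tips resting on the flange
- black_plug: dark steel plug of the same shape, stays in the rack
- white_plug: white plug of the same shape, stays in the rack
- mould: fixed mould base: grey metal block 90 x 90 x 40 mm on a dark plate 110 x 110 mm, a bore 30 mm wide in the middle of its top. Origin: centre of the underside. From the bore's +y wall, 19 mm below the top, a sprung steel nose stands in the plug's way and gives way under 2 to 6 N. A plug fully home has its flange on the block's top, its origin 14 mm above the mould's, and is held by the nose
- mould_hole (a point): centre of the bore's mouth, on the top face, 40 mm above the mould's origin. 5 mm below it lies a dark key ring, 9 mm thick, with a round opening 17 mm wide and four slots 9 mm wide (a cross). It is set at any angle, which is not measured; the slots repeat every 90 degrees. Wrongly turned, the lugs land on it with the flange 8 mm proud; within about 0.15 rad they drop in. Push down: 3 to 12 N
- tongs_grip (a point): point of the tongs midway between their blue finger pads, 60 mm above the origin. The pads face +y and -y, 18 mm wide (x), from 53 to 79 mm above the origin: take them with the fingertips about 57 mm above the origin. There they measure 53 mm outside to outside when free, 44 mm when shut on a plug's stub; the spring pushes each finger with 2.5 N (free) to 5 N (shut)
- tongs_tips (a point): point between the two tips at their lower ends (the tongs' origin). Tips: V-notched steel blocks 14 mm high, 19 mm wide in x; free, they are 46 mm over their outsides with 29 mm clear between them. The V notches centre a round stub; 20 to 25 N on each finger hold it with about 6 N
There are look-alikes about, which are no part of the job. What is shaped like the mould but brown is not meant. Several things have the shape of the stand; the one meant has the colours described above.

How it is judged:
By the outcome, as a careful person would: the job done as asked, in the order asked, and still so for the second after the job is handed in, with the robot touching nothing.
It also fails if it takes over 61 s, if anything falls off the work surface, if the arm or the gripper's body presses on something with over 40 N, if the wrist force passes 120 N, or if a joint passes its speed limit or range.

## Working session

There is one attempt and no reset: what is moved stays moved. The work goes in short steps, Python scripts to look and compute and a tool call to move; the robot and the scene stay as the last step left them, time stands still between calls to the robot, and variables do not carry over. Pictures are saved under pics/ and viewed, and the job is handed in when it is done.

Besides the shell and the picture viewer there is one more tool, called as name(argument=value, ...), one argument or row to a line, values as JSON. drive_tool: Moves the arm, as the interface text tells. Its arguments: {"type":"object","properties":{"commands":{"type":"array"}},"required":["commands"]}

```bash
ls; mkdir -p pics
cat > h.py <<'E'
import numpy as np, cv2
from plant import monitor, optics, job
def snap(n,f):
    P=optics.camera_params(n); im,d=optics.snapshot(n); 
    cv2.imwrite('pics/'+f+'.png',cv2.cvtColor(im,cv2.COLOR_RGB2BGR)); np.savez('pics/'+f+'.npz',im=im,d=d,E=P['extrinsics'],fovy=P['fovy'],cx=P['cx'],cy=P['cy'])
    return im,d,P
E
python3 - <<'E'
from h import *
s=monitor.observe()
for k,v in s.items(): print(k,np.round(v,3).tolist())
for n in ['scene','top','wrist']:
    im,d,P=snap(n,n+'0'); print(n,{k:(np.round(v,3).tolist() if not isinstance(v,str) else v) for k,v in P.items()})
E
```

```text
pics
time_s 0.0
qpos [75.403, 24.285, 93.431, 0.0, 62.37, -1.088]
dq [0.022, 0.073, 0.012, -0.001, -0.058, 0.089]
effort [0.002, -55.74, -28.173, 0.0, 0.008, 0.0]
tcp_pos [145.829, 607.2, 230.542]
orientation [[0.234, 0.972, -0.0], [0.972, -0.234, -0.001], [-0.002, -0.0, -1.0]]
ft_force [-0.365, 0.127, -1.474]
torque [0.023, -0.004, -0.006]
finger_gap 85.617
scene {'fovy': 50.784, 'cx': 249.408, 'cy': 193.84, 'extrinsics': [[0.817, -0.577, 0.025, -267.721], [0.26, 0.407, 0.875, -250.827], [-0.515, -0.708, 0.483, -1038.934], [0.0, 0.0, 0.0, 1.0]]}
top {'fovy': 43.335, 'cx': 263.16, 'cy': 194.67, 'extrinsics': [[0.425, -0.905, 0.004, -77.711], [0.814, 0.384, 0.437, -436.361], [-0.397, -0.182, 0.9, -1779.966], [0.0, 0.0, 0.0, 1.0]]}
wrist {'fovy': 59.462, 'cx': 251.985, 'cy': 189.044, 'extrinsics': [[0.234, 0.972, -0.002, -622.889], [-0.922, 0.221, -0.318, 40.697], [-0.309, 0.077, 0.948, -379.934], [0.0, 0.0, 0.0, 1.0]]}
```

View pics/scene0.png

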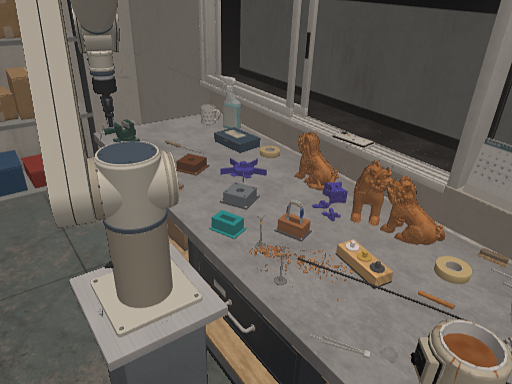

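View pics/top0.png

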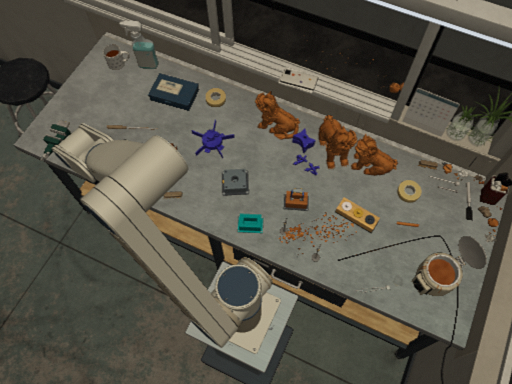

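View pics/wrist0.png

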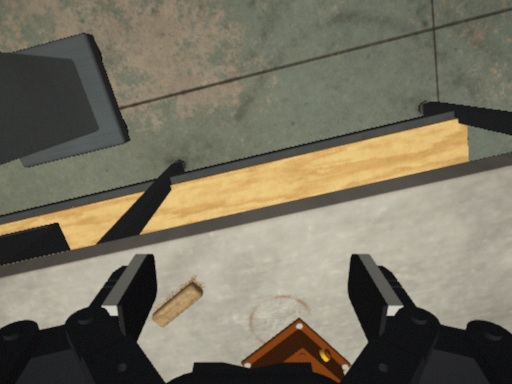

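The scene view shows the grey mould at (240,195), the brown look-alike at (192,163), and the rack at (364,262). A stand holding tongs is at (294,225), with a teal stand look-alike at (227,222). I'll enlarge these to check them.

Run:
```python
import cv2,numpy as np
a=cv2.imread('pics/scene0.png');b=cv2.imread('pics/top0.png')
A=cv2.resize(a[170:290,170:400],None,fx=3.4,fy=3.4,interpolation=cv2.INTER_CUBIC);cv2.imwrite('pics/c1.png',A)
B=cv2.resize(b[155:245,215:400],None,fx=4.2,fy=4.2,interpolation=cv2.INTER_CUBIC);cv2.imwrite('pics/c2.png',B)
```

```text
(no output)
```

View pics/c1.png

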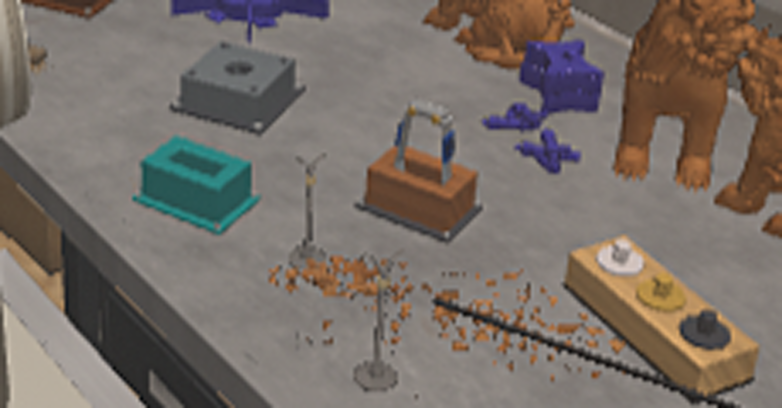

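View pics/c2.png

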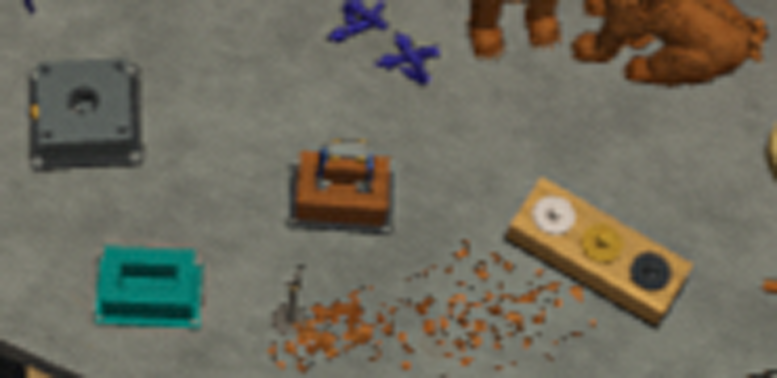

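The wooden-brown stand on a dark plate, scene (294,225), holds the tongs and is the one meant. The teal one at (227,222) is empty and the wrong colour. The grey mould at (240,195) is the target, and the brown one at (192,163) isn't. The brass plug is the middle one in the rack, at scene (364,256). Next I'll measure positions.

```bash
cat >> h.py <<'E'
def load(f):
    z=np.load('pics/'+f+'.npz'); return z
def geom(z):
    E=np.array(z['E']);f=192/np.tan(np.radians(float(z['fovy'])/2));return E[:3,:3],E[:3,3],f,float(z['cx']),float(z['cy'])
def pts(z):
    R,t,f,cx,cy=geom(z);d=z['d'].astype(float);v,u=np.mgrid[:384,:512]
    c=np.stack([(u-cx)/f*d,-(v-cy)/f*d,-d],-1)
    w=(c-t)@R; w[d<=0]=np.nan; return w
def ray(z,u,v,h):
    R,t,f,cx,cy=geom(z);c=np.array([(u-cx)/f,-(v-cy)/f,-1.]);o=-R.T@t;dd=R.T@c
    return o+dd*(h-o[2])/dd[2]
def proj(z,p):
    R,t,f,cx,cy=geom(z);c=R@np.asarray(p,float)+t
    return cx+f*c[0]/-c[2],cy-f*c[1]/-c[2]
E
python3 - <<'E'
from h import *
for n,pp in [('scene0',dict(mould=(240,190),bore=(240,190),stand=(310,222),white=(352,246),brass=(364,255),black=(377,266),table=(200,140),table2=(330,300),postA=(262,245),postB=(280,283))),('top0',dict(bore=(235,179),stand=(297,203),white=(347,206),brass=(358,213),black=(370,219),table=(180,100),table2=(400,250),post=(284,231)))]:
    z=load(n);w=pts(z)
    for k,(u,v) in pp.items():
        q=w[v-1:v+2,u-1:u+2].reshape(-1,3); print(n,k,np.round(np.nanmedian(q,0),1))
E
```

```text
scene0 mould [481.2 278.5  31.3]
scene0 bore [481.2 278.5  31.3]
scene0 stand [581.9   5.7   1.2]
scene0 white [ 548.2 -196.2   43.3]
scene0 brass [ 542.3 -247.1   47.5]
scene0 black [ 533.6 -298.    46.6]
scene0 table [632.3 849.6   1.1]
scene0 table2 [ 3.766e+02 -2.869e+02 -1.000e-01]
scene0 postA [366.  -10.6   5.2]
scene0 postB [ 305.8 -171.5    5.8]
top0 bore [482.4 271.4  11.7]
top0 stand [476.7 -10.7  42.7]
top0 white [ 548.8 -196.    42.3]
top0 brass [ 538.7 -246.1   42.4]
top0 black [ 532.4 -297.2   55.9]
top0 table [717.  658.7  45.6]
top0 table2 [ 483.2 -449.3    1.8]
top0 post [358.8  -7.9  10.5]
```

Run:
```python
from h import *
z=load('wrist0');R,t,*_=geom(z);s=monitor.observe();T=s['orientation'];
c=-R.T@t;print('cam in tool',np.round(np.array(T).T@(c-s['tcp_pos']),1),'look',np.round(np.array(T).T@R.T@[0,0,-1],3))
for n in ['scene0','top0']:
    w=pts(load(n))
    for k,(c,h,r) in dict(mould=((485,275),40,75),stand=((465,-10),44,65),rack=((541,-247),36,110)).items():
        m=(np.hypot(w[...,0]-c[0],w[...,1]-c[1])<r)&(abs(w[...,2]-h)<5)
        q=w[m][:,:2].astype(np.float32); b=cv2.minAreaRect(q); print(n,k,m.sum(),np.round(w[m].mean(0),1),np.round(b[0],1),np.round(b[1],1),round(b[2],1))
    for k,(c,h,r) in dict(tongs=((465,-10),106,50),tongs2=((465,-10),80,50)).items():
        m=(np.hypot(w[...,0]-c[0],w[...,1]-c[1])<r)&(w[...,2]>h-10)
        q=w[m]; print(n,k,m.sum(),np.round(np.nanmin(q,0),1),np.round(np.nanmax(q,0),1),np.round(q.mean(0),1))
```

```text
cam in tool [  -1.   -82.3 -140.9] look [-0.001  0.318  0.948]
scene0 mould 330 [469.9 263.5  40.3] [471.4 266.5] [93.8 94. ] 29.0
scene0 stand 220 [493.2  -0.9  44.1] [498.    1.6] [57.8 86.9] 20.8
scene0 rack 708 [ 539.  -253.    36.8] [ 545.9 -243.5] [169.5  64.4] 81.9
scene0 tongs 69 [486.5 -19.   96.5] [514.1  23.3 115.9] [497.9  -2.1 108.9]
scene0 tongs2 116 [482.9 -23.4  71. ] [514.1  24.4 115.9] [497.7  -1.3  98.7]
top0 mould 309 [471.4 263.7  39.7] [470.8 265.8] [93.2 93.7] 27.7
top0 stand 149 [ 4.932e+02 -3.000e-01  4.380e+01] [494.8  -1. ] [53.1 85.9] 18.6
top0 rack 369 [ 542.5 -249.    36.3] [ 544.9 -245.4] [163.4  66.1] 80.9
top0 tongs 51 [484.2 -20.4  96.2] [512.4  20.6 123.1] [4.970e+02 3.000e-01 1.096e+02]
top0 tongs2 63 [482.9 -26.   70.4] [512.4  25.5 123.1] [496.3   0.8 104.5]
```

drive_tool(
  commands=[
    {"hand":0,"translation":[-0.03,0.044,0.004],"turn":[0,0,9]},
    {"hand":0,"translation":[-0.06,0.09,0.008],"turn":[0,0,18]},
    {"hand":0,"translation":[-0.09,0.14,0.012],"turn":[0,0,27]},
    {"hand":0,"translation":[-0.12,0.186,0.015],"turn":[0,0,36]},
    {"hand":0,"translation":[-0.15,0.232,0.018],"turn":[0,0,45]},
    {"hand":0,"translation":[-0.18,0.279,0.022],"turn":[0,0,54]},
    {"hand":0,"translation":[-0.21,0.325,0.026],"turn":[0,0,63]},
    {"hand":0,"translation":[-0.24,0.37,0.03],"turn":[0,0,72]},
    {"hand":0,"translation":[-0.255,0.396,0.03],"turn":[0,0,80]},
    {"hand":0,"translation":[-0.255,0.396,0.03],"turn":[0,0,80]},
  ],
)

```text
time_s: 1.4
tcp_pos: [472.6, 265.8, 201.1]
orientation: [[0.998, -0.064, -0.0], [-0.064, -0.998, -0.0], [-0.0, 0.0, -1.0]]
ft_force: [-0.3, 0.2, 0.4]
finger_gap: 85.4
```

Run:
```python
from h import *
s=monitor.observe();print(s['time_s'],s['tcp_pos'],np.round(s['qpos'],1),s['dq'])
snap('wrist','wmould')
```

```text
1.4 [472.56827645 265.82000206 201.08712725] [ 28.1  19.6 105.3  -0.   55.1  31.8] [ 2.65326991 -0.46421871  0.93702916  0.78361706  0.2685667  -2.20764231]
```

View pics/wmould.png

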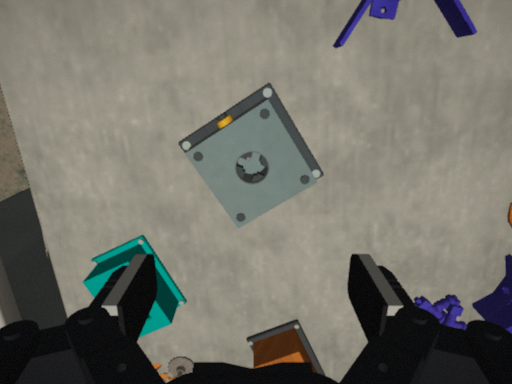

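The wrist view shows the grey mould with its bore at (252,167). The key ring's cross of slots is visible inside it. The brass-coloured plunger mark is on the edge at (225,122), which is its +y side.

Run:
```python
from h import *
z=load('wmould');im=z['im']
c=im[145:190,230:275];cv2.imwrite('pics/bore.png',cv2.resize(cv2.cvtColor(c,cv2.COLOR_RGB2BGR),None,fx=12,fy=12,interpolation=cv2.INTER_CUBIC))
w=pts(z)
m=(np.hypot(w[...,0]-471,w[...,1]-266)<75)&(abs(w[...,2]-40)<4)
b=cv2.minAreaRect(w[m][:,:2].astype(np.float32));print(b,np.median(w[m][:,2]))
g=cv2.cvtColor(im,cv2.COLOR_RGB2GRAY)
# dark blob of bore
mk=(g<85).astype(np.uint8);mk[:150]=0;mk[186:]=0;mk[:,:234]=0;mk[:,270:]=0
cs,_=cv2.findContours(mk,0,1);cs=max(cs,key=cv2.contourArea);h=cv2.convexHull(cs);e=cv2.fitEllipse(h);print(e,ray(z,*e[0],40))
P=np.array([ray(z,*p[0],40)[:2] for p in h],np.float32);print(cv2.minEnclosingCircle(P))
for n,u,v in [('a',225,122)]: print(ray(z,u,v,21))
```

```text
((471.0348815917969, 265.2421875), (90.3782958984375, 90.28279876708984), 28.698284149169922) 38.6649359770463
((251.57298278808594, 167.265625), (30.740346908569336, 32.24361038208008), 101.17901611328125) [471.65386544 266.47571378  40.        ]
((471.6338806152344, 266.2327880859375), 15.019540786743164)
[449.12119012 307.10501586  21.        ]
```

View pics/bore.png

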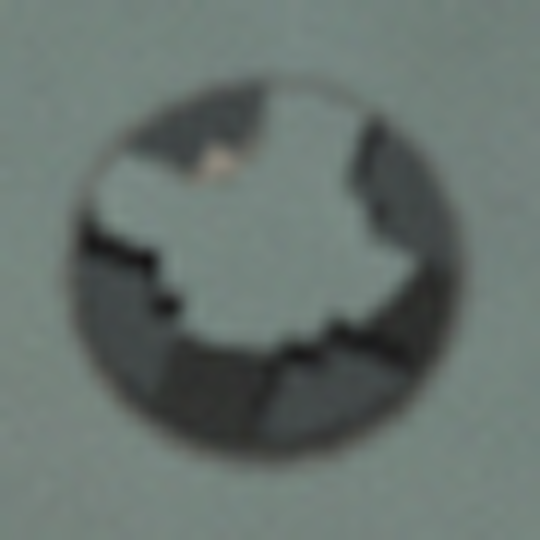

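Run:
```python
from h import *
z=load('wmould')
f=lambda a,b:ray(z,230+a/12-.5,145+b/12-.5,35)[:2]
c=np.array([471.6,266.4])
for n,p in dict(top=(312,100),bot=(207,400),left=(105,210),right=(408,300)).items():
    q=f(*p)-c;print(n,q.round(1),np.degrees(np.arctan2(q[1],q[0])).round(1))
```

```text
top [ 4.5 12.3] 70.0
bot [ -5.3 -11.3] -115.1
left [-12.2   4.6] 159.1
right [11.1 -4.2] -20.6
```

drive_tool(
  commands=[
    {"hand":0,"translation":[0.006,0.037,0],"turn":[0,0,9]},
    {"hand":0,"translation":[0.012,0.074,0],"turn":[0,0,18]},
    {"hand":0,"translation":[0.018,0.11,0],"turn":[0,0,27]},
    {"hand":0,"translation":[0.024,0.148,0],"turn":[0,0,36]},
    {"hand":0,"translation":[0.03,0.185,0],"turn":[0,0,45]},
    {"hand":0,"translation":[0.036,0.222,0],"turn":[0,0,54]},
    {"hand":0,"translation":[0.043,0.264,0],"turn":[0,0,63]},
    {"hand":0,"translation":[0.043,0.264,0],"turn":[0,0,66]},
    {"hand":0,"translation":[0.043,0.264,0],"turn":[0,0,66]},
  ],
)

```text
time_s: 2.58
tcp_pos: [497.8, 1.9, 201.3]
orientation: [[0.352, -0.936, -0.0], [-0.936, -0.352, 0.0], [-0.0, 0.0, -1.0]]
ft_force: [-1.0, 0.5, -0.3]
finger_gap: 85.3
```

Run:
```python
from h import *
s=monitor.observe();print(s['time_s'],s['tcp_pos'],np.round(s['qpos'],1))
snap('wrist','wstand')
```

```text
2.575 [497.81360857   1.85544708 201.29375841] [ -1.2  16.  110.7   0.   53.4  68.2]
```

View pics/wstand.png

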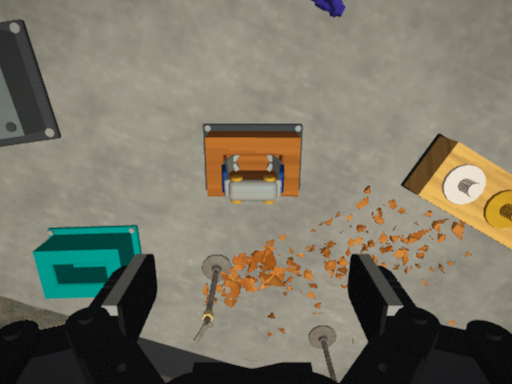

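Run:
```python
from h import *
z=load('wstand');im=z['im'];w=pts(z)
T=np.array(monitor.observe()['orientation']);p0=np.array(monitor.observe()['tcp_pos'])
near=np.hypot(w[...,0]-497,w[...,1])<62
m=near&(abs(w[...,2]-44)<4)
b=cv2.minAreaRect(w[m][:,:2].astype(np.float32));print('stand top',b,np.median(w[m][:,2]))
m=near&(w[...,2]>95)
print('bridge',w[m].min(0),w[m].max(0));b2=cv2.minAreaRect(w[m][:,:2].astype(np.float32));print(b2)
h=cv2.cvtColor(im,cv2.COLOR_RGB2HSV)
m=near&(h[...,0]>105)&(h[...,0]<130)&(h[...,1]>120)&(w[...,2]>50)
q=(w[m]-p0)@T; print('blue',m.sum(),w[m][:,2].min(),w[m][:,2].max())
for sgn in (-1,1):
    qq=q[np.sign(q[:,0])==sgn];print(sgn,len(qq),np.percentile(qq,[0,5,50,95,100],axis=0).round(1).tolist())
# plate corners via rays: screws
for u,v in [(208,127.5),(298.5,127.5)]: print(ray(z,u,v,6))
```

```text
stand top ((498.8617858886719, 1.6443557739257812), (56.18811798095703, 86.29297637939453), 20.41243553161621) 42.57142642656622
bridge [470.91151054 -58.43938682  95.1021186 ] [530.95823935  61.17523049 286.0174367 ]
((500.6044006347656, 1.3537712097167969), (30.603309631347656, 123.965576171875), 20.428646087646484)
blue 162 63.22006472781243 284.70667270903965
-1 75 [[-58.8, -17.0, -82.7], [-33.8, -15.8, -73.6], [-21.9, -7.9, 112.7], [-20.0, 3.8, 134.5], [-19.6, 5.7, 138.1]]
1 87 [[16.1, -16.4, -83.4], [22.9, -10.6, -77.8], [24.8, -7.9, 112.8], [62.2, 5.5, 128.9], [62.5, 7.1, 135.1]]
[513.04927193  53.51800729   6.        ]
[544.74691992 -30.68490876   6.        ]
```

Run:
```python
from h import *
z=load('wstand');im=z['im'];w=pts(z)
s=monitor.observe();T=np.array(s['orientation']);p0=np.array(s['tcp_pos'])
near=np.hypot(w[...,0]-497,w[...,1])<62
for lo,hi in ((98,125),(104,125)):
    m=near&(w[...,2]>lo)&(w[...,2]<hi)
    b2=cv2.minAreaRect(w[m][:,:2].astype(np.float32));q=(w[m]-p0)@T;print(m.sum(),b2,q.min(0),q.max(0),np.median(w[m][:,2]))
im2=cv2.resize(cv2.cvtColor(im[110:215,190:315],cv2.COLOR_RGB2BGR),None,fx=5,fy=5,interpolation=cv2.INTER_CUBIC);cv2.imwrite('pics/ts.png',im2)
print(proj(z,p0))
```

```text
1318 ((498.9269104003906, 1.5656471252441406), (20.35126304626465, 42.58395004272461), 20.754831314086914) [-20.40302528 -11.01612396  87.54848863] [ 22.17901732   9.33803697 103.2400332 ] 110.96331071553561
1170 ((498.92236328125, 1.5776042938232422), (20.35126304626465, 41.72565841674805), 20.754831314086914) [-19.99543023 -11.01612396  87.54848863] [21.726409    9.33803697 97.26812561] 111.16058739721254
(np.float64(250.26995388182033), np.float64(255.8159370985899))
```

View pics/ts.png

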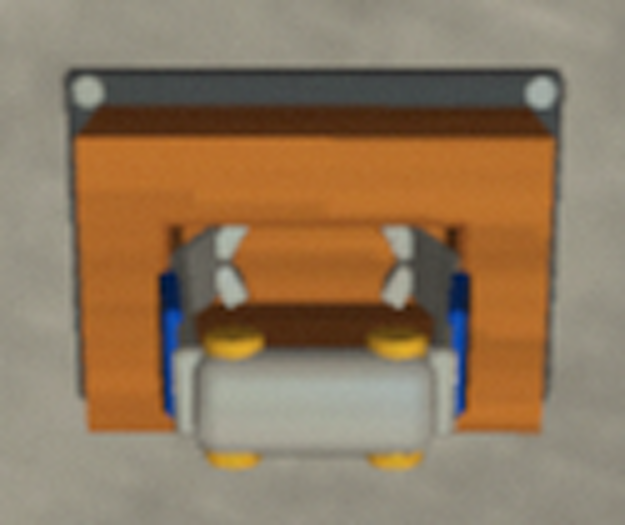

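The tongs are at (498.9, 1.6) with the bridge centred at crop (318,400). Tool yaw already matches, so I descend and half-close.

drive_tool(
  commands=[
    {"hand":0,"translation":[0.001,-0.001,0.04],"turn":[0,0,0]},
    {"hand":0,"translation":[0.001,-0.001,0.085],"turn":[0,0,0]},
    {"hand":0.1,"translation":[0.001,-0.001,0.12],"turn":[0,0,0]},
    {"hand":0.2,"translation":[0.001,-0.001,0.1385],"turn":[0,0,0]},
    {"hand":0.3,"translation":[0.001,-0.001,0.1385],"turn":[0,0,0]},
    {"hand":0.3,"translation":[0.001,-0.001,0.1385],"turn":[0,0,0]},
    {"hand":0.3,"translation":[0.001,-0.001,0.1385],"turn":[0,0,0]},
  ],
)

```text
time_s: 3.5
tcp_pos: [500.2, 0.8, 63.9]
orientation: [[0.351, -0.936, 0.002], [-0.936, -0.351, -0.0], [0.001, -0.002, -1.0]]
ft_force: [0.6, 0.2, 0.3]
finger_gap: 59.9
```

drive_tool(
  commands=[
    {"hand":0.36,"translation":[0,0.001,0.001],"turn":[0,0,0]},
    {"hand":0.4,"translation":[0,0.001,0.001],"turn":[0,0,0]},
    {"hand":0.42,"translation":[0,0.001,0.001],"turn":[0,0,0]},
    {"hand":0.42,"translation":[0,0.001,0.001],"turn":[0,0,0]},
  ],
)

```text
time_s: 4.0
tcp_pos: [499.0, 0.0, 62.1]
orientation: [[0.35, -0.937, 0.001], [-0.937, -0.35, -0.0], [0.0, -0.001, -1.0]]
ft_force: [-0.4, 0.8, 5.6]
finger_gap: 49.5
```

Run:
```python
from h import *
s=monitor.observe();print(s['time_s'],s['tcp_pos'],s['finger_gap'],s['ft_force'])
im,_,_=snap('scene','sc1');snap('wrist','w1')
cv2.imwrite('pics/sc1c.png',cv2.resize(cv2.cvtColor(im[130:270,220:370],cv2.COLOR_RGB2BGR),None,fx=4,fy=4,interpolation=cv2.INTER_CUBIC))
```

```text
4.0 [4.98961527e+02 4.95825608e-02 6.21192541e+01] 49.53921218566182 [-0.3766052   0.82556997  5.62729805]
```

View pics/sc1c.png

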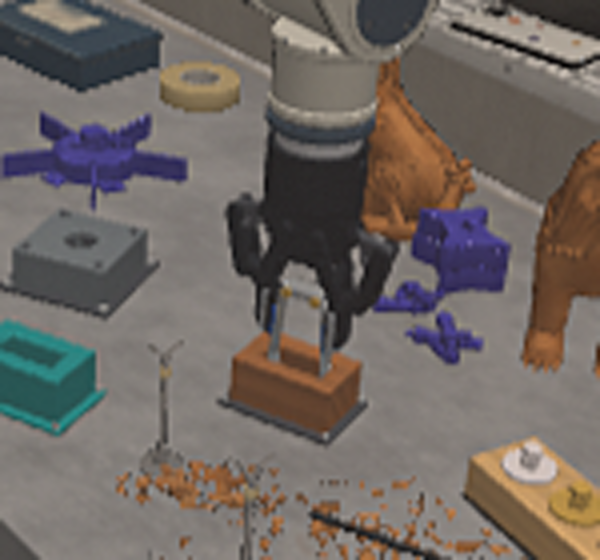

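View pics/w1.png

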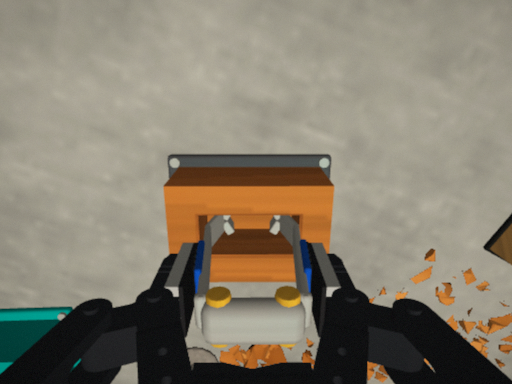

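drive_tool(
  commands=[
    {"hand":0.42,"translation":[0,0,-0.01],"turn":[0,0,0]},
    {"hand":0.42,"translation":[0,0,-0.03],"turn":[0,0,0]},
    {"hand":0.42,"translation":[0,0,-0.06],"turn":[0,0,0]},
    {"hand":0.42,"translation":[0.01,0.005,-0.09],"turn":[0,0,0]},
    {"hand":0.42,"translation":[0.04,0.022,-0.115],"turn":[0,0,0]},
    {"hand":0.42,"translation":[0.085,0.048,-0.128],"turn":[0,0,0]},
    {"hand":0.42,"translation":[0.135,0.076,-0.128],"turn":[0,0,0]},
    {"hand":0.42,"translation":[0.185,0.104,-0.128],"turn":[0,0,0]},
    {"hand":0.42,"translation":[0.23,0.128,-0.128],"turn":[0,0,0]},
    {"hand":0.42,"translation":[0.246,0.138,-0.128],"turn":[0,0,0]},
  ],
)

```text
time_s: 5.35
tcp_pos: [454.6, -281.1, 190.1]
orientation: [[0.347, -0.938, 0.0], [-0.938, -0.347, -0.001], [0.001, 0.0, -1.0]]
ft_force: [0.2, 0.1, -0.7]
finger_gap: 49.6
```

drive_tool(
  commands=[
    {"hand":0.42,"translation":[0,0,0],"turn":[0,0,0]},
  ],
)

```text
time_s: 5.48
tcp_pos: [454.8, -279.3, 189.7]
orientation: [[0.348, -0.937, -0.0], [-0.937, -0.348, 0.0], [-0.0, 0.0, -1.0]]
ft_force: [1.1, -0.5, 0.0]
finger_gap: 49.8
```

Run:
```python
from h import *
s=monitor.observe();print(s['time_s'],s['tcp_pos'],s['finger_gap'],s['ft_force'],np.round(s['qpos'],1))
np.savez('pics/w2s.npz',T=s['orientation'],p=s['tcp_pos'])
snap('wrist','w2')
```

```text
5.475 [ 454.79153038 -279.25199058  189.73851127] 49.84623326205264 [ 1.12207489 -0.48230933  0.03027246] [-32.8  19.8 106.8   0.   53.4  36.8]
```

View pics/w2.png

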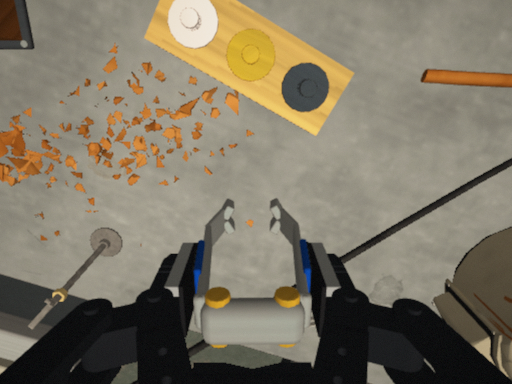

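Run:
```python
from h import *
z=load('w2');im=z['im'];w=pts(z);p=np.load('pics/w2s.npz')['p']
print('tips proj', proj(z,[p[0],p[1],137.6]), proj(z,[p[0],p[1],151.6]))
h=cv2.cvtColor(im,cv2.COLOR_RGB2HSV)
m=((h[...,0]>18)&(h[...,0]<32)&(h[...,1]>150)).astype(np.uint8);m[120:]=0;m[:,:215]=0;m[:,285:]=0
m=cv2.morphologyEx(m,cv2.MORPH_OPEN,np.ones((3,3)))
c=max(cv2.findContours(m,0,1)[0],key=cv2.contourArea);hu=cv2.convexHull(c)
P=np.array([ray(z,*q[0],40)[:2] for q in hu],np.float32);print('brass flange',cv2.minEnclosingCircle(P),cv2.fitEllipse(P))
for nm,lo,cc in (('white',0,(192,20)),('black',0,(305,87))): 
    print(nm,ray(z,*cc,40))
# stub depth
print(w[52:56,248:253].reshape(-1,3).mean(0), w[40,240],w[70,255])
cv2.imwrite('pics/tips.png',cv2.resize(cv2.cvtColor(im[185:250,190:315],cv2.COLOR_RGB2BGR),None,fx=6,fy=6,interpolation=cv2.INTER_CUBIC))
cv2.imwrite('pics/brass.png',cv2.resize(cv2.cvtColor(im[0:110,180:340],cv2.COLOR_RGB2BGR),None,fx=5,fy=5,interpolation=cv2.INTER_CUBIC))
```

```text
tips proj (np.float64(250.89334360876106), np.float64(213.4659950097801)) (np.float64(250.8311191441465), np.float64(222.7852878659446))
brass flange ((545.7605590820312, -244.9149932861328), 20.657421112060547) ((545.624755859375, -245.0000762939453), (40.490440368652344, 40.92909622192383), 65.10100555419922)
white [ 553.51916811 -193.44114765   40.        ]
black [ 538.1518157  -295.91388973   40.        ]
[ 545.69295006 -244.66498076   54.67135694] [ 553.19469013 -233.29129853   38.28012762] [ 536.21025129 -252.44878919   37.9762968 ]
```

View pics/tips.png

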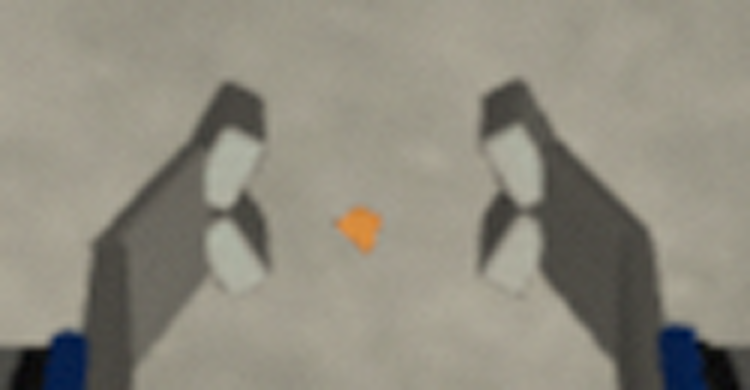

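View pics/brass.png

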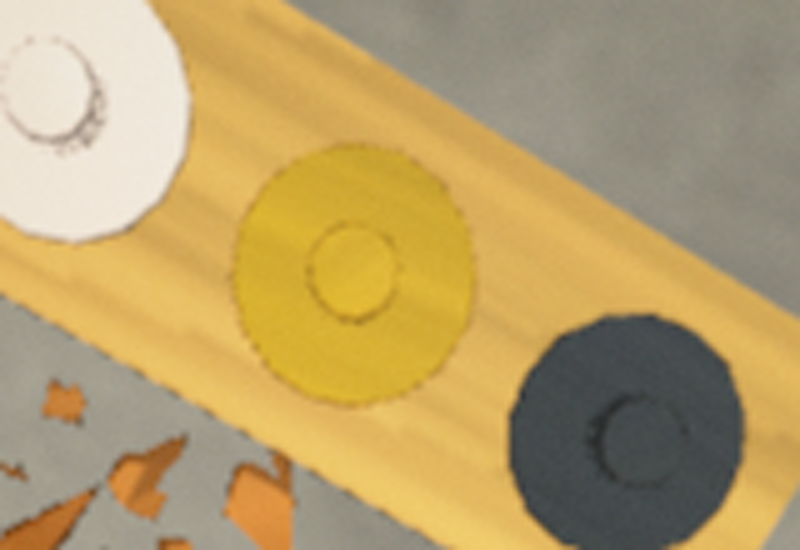

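Brass flange measures at (545.7, -244.9) and is the middle disc at (250,55). The white (192,20) and black (305,87) plugs sit either side of it. The tips show about 1.6 mm in tool -y of the TCP, so I correct for that and move above the brass plug.

drive_tool(
  commands=[
    {"hand":0.42,"translation":[0,-0.03,0],"turn":[0,0,0]},
    {"hand":0.42,"translation":[-0.001,-0.07,0.01],"turn":[0,0,0]},
    {"hand":0.42,"translation":[-0.001,-0.0955,0.035],"turn":[0,0,0]},
    {"hand":0.42,"translation":[-0.001,-0.0955,0.06],"turn":[0,0,0]},
    {"hand":0.42,"translation":[-0.001,-0.0955,0.06],"turn":[0,0,0]},
    {"hand":0.42,"translation":[-0.001,-0.0955,0.06],"turn":[0,0,0]},
  ],
)

```text
time_s: 6.28
tcp_pos: [544.7, -243.5, 130.6]
orientation: [[0.351, -0.936, 0.0], [-0.936, -0.351, -0.0], [0.0, -0.0, -1.0]]
ft_force: [-0.7, 0.1, -0.3]
finger_gap: 49.7
```

Run:
```python
from h import *
s=monitor.observe();print(s['time_s'],s['tcp_pos'],s['finger_gap'],s['ft_force'],np.round(s['qpos'],1))
im,_,_=snap('wrist','w3')
```

```text
6.275 [ 544.74899851 -243.50269686  130.5571996 ] 49.7223719458093 [-0.68357215  0.10252416 -0.29356705] [-25.2  29.3 100.8   0.   49.8  44.2]
```

View pics/w3.png

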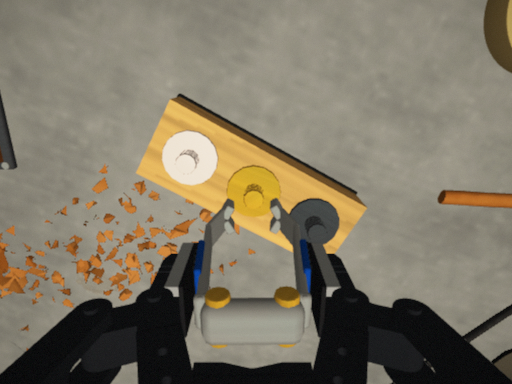

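drive_tool(
  commands=[
    {"hand":0.42,"translation":[0.001,0.001,0.012],"turn":[0,0,0]},
    {"hand":0.42,"translation":[0.001,0.001,0.026],"turn":[0,0,0]},
    {"hand":0.42,"translation":[0.001,0.001,0.034],"turn":[0,0,0]},
    {"hand":0.42,"translation":[0.001,0.001,0.036],"turn":[0,0,0]},
    {"hand":0.42,"translation":[0.001,0.001,0.036],"turn":[0,0,0]},
  ],
)

```text
time_s: 6.95
tcp_pos: [543.9, -245.5, 93.6]
orientation: [[0.35, -0.937, -0.0], [-0.937, -0.35, 0.0], [-0.0, 0.0, -1.0]]
ft_force: [0.4, -0.7, -1.3]
finger_gap: 49.4
```

Run:
```python
from h import *
s=monitor.observe();print(s['time_s'],s['tcp_pos'],s['finger_gap'],s['ft_force'],np.round(s['qpos'],1))
im,_,_=snap('wrist','w4')
cv2.imwrite('pics/w4c.png',cv2.resize(cv2.cvtColor(im[150:260,180:330],cv2.COLOR_RGB2BGR),None,fx=5,fy=5,interpolation=cv2.INTER_CUBIC))
```

```text
6.95 [ 543.90436547 -245.52094215   93.6087928 ] 49.39820691763315 [ 0.36110677 -0.74678479 -1.30526894] [-25.4  32.5 101.6   0.   46.   44.1]
```

View pics/w4c.png

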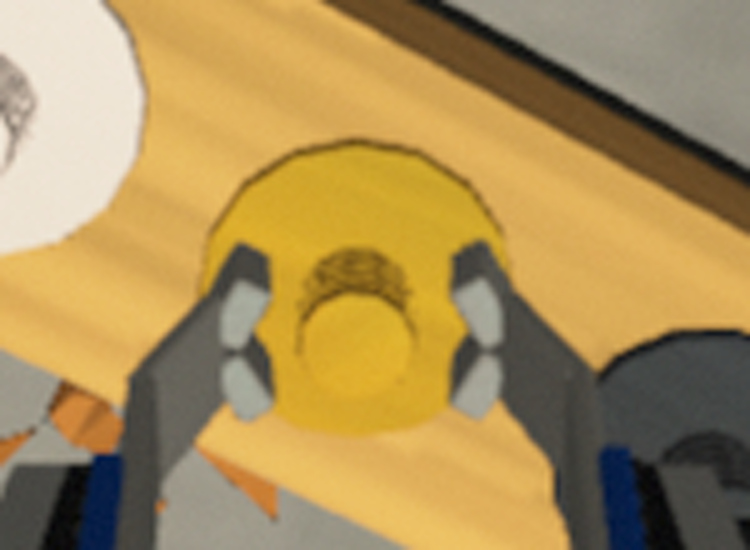

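drive_tool(
  commands=[
    {"hand":0.42,"translation":[0,0,0.001],"turn":[0,0,0]},
    {"hand":0.42,"translation":[0,0,0.001],"turn":[0,0,0]},
  ],
)

```text
time_s: 7.25
tcp_pos: [544.0, -245.5, 93.0]
orientation: [[0.35, -0.937, 0.0], [-0.937, -0.35, -0.0], [0.0, -0.0, -1.0]]
ft_force: [-0.4, -0.4, -0.8]
finger_gap: 49.9
```

drive_tool(
  commands=[
    {"hand":0.42,"translation":[0,0,0.001],"turn":[0,0,0]},
    {"hand":0.42,"translation":[0,0,0.001],"turn":[0,0,0]},
  ],
)

```text
time_s: 7.5
tcp_pos: [544.3, -245.6, 92.2]
orientation: [[0.35, -0.937, 0.001], [-0.937, -0.35, -0.0], [0.001, -0.001, -1.0]]
ft_force: [-0.2, 0.1, 1.6]
finger_gap: 49.6
```

drive_tool(
  commands=[
    {"hand":0.46,"translation":[0,0,0],"turn":[0,0,0]},
    {"hand":0.5,"translation":[0,0,0],"turn":[0,0,0]},
    {"hand":0.56,"translation":[0,0,0],"turn":[0,0,0]},
    {"hand":0.62,"translation":[0,0,0],"turn":[0,0,0]},
    {"hand":0.62,"translation":[0,0,0],"turn":[0,0,0]},
  ],
)

```text
time_s: 8.12
tcp_pos: [544.6, -245.7, 92.4]
orientation: [[0.35, -0.937, 0.001], [-0.937, -0.35, -0.001], [0.001, -0.001, -1.0]]
ft_force: [0.5, 0.8, 5.5]
finger_gap: 42.7
```

Run:
```python
from h import *
s=monitor.observe();print(s['time_s'],s['tcp_pos'],s['finger_gap'],s['ft_force'],np.round(s['qpos'],1))
im,_,_=snap('wrist','w5')
cv2.imwrite('pics/w5c.png',cv2.resize(cv2.cvtColor(im[150:260,180:330],cv2.COLOR_RGB2BGR),None,fx=5,fy=5,interpolation=cv2.INTER_CUBIC))
```

```text
8.125 [ 544.58910783 -245.70280575   92.44901729] 42.66162572902051 [0.53023389 0.82252379 5.47103623] [-25.4  32.6 101.6   0.   45.7  44.1]
```

View pics/w5c.png

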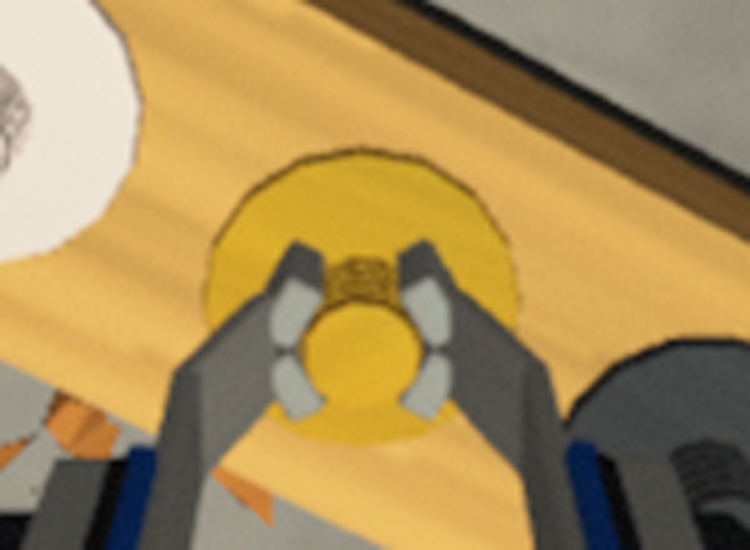

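The stub is seated in both V notches (gap 42.7), and the tips rest on the flange. Lifting now.

drive_tool(
  commands=[
    {"hand":0.62,"translation":[0,0,-0.008],"turn":[0,0,0]},
    {"hand":0.62,"translation":[0,0,-0.024],"turn":[0,0,0]},
    {"hand":0.62,"translation":[0,0,-0.045],"turn":[0,0,0]},
    {"hand":0.62,"translation":[0,0,-0.07],"turn":[0,0,0]},
    {"hand":0.62,"translation":[-0.008,-0.002,-0.09],"turn":[0,0,0]},
    {"hand":0.62,"translation":[-0.035,-0.008,-0.1],"turn":[0,0,0]},
    {"hand":0.62,"translation":[-0.075,-0.016,-0.1],"turn":[0,0,0]},
    {"hand":0.62,"translation":[-0.12,-0.026,-0.1],"turn":[0,0,0]},
    {"hand":0.62,"translation":[-0.165,-0.036,-0.1],"turn":[0,0,0]},
    {"hand":0.62,"translation":[-0.21,-0.046,-0.1],"turn":[0,0,0]},
  ],
)

```text
time_s: 9.43
tcp_pos: [512.8, -30.9, 192.5]
orientation: [[0.35, -0.937, 0.0], [-0.937, -0.35, 0.0], [-0.0, -0.0, -1.0]]
ft_force: [0.7, 1.1, -1.2]
finger_gap: 42.3
```

Run:
```python
from h import *
s=monitor.observe();print(s['time_s'],s['tcp_pos'],s['finger_gap'],s['ft_force'],np.round(s['qpos'],1))
im,_,_=snap('wrist','w6')
im,_,_=snap('scene','sc6')
```

```text
9.425 [512.82848609 -30.89878953 192.47283437] 42.33806752487353 [ 0.71640337  1.09385601 -1.21428917] [ -4.8  18.  109.2   0.   52.8  64.7]
```

View pics/w6.png

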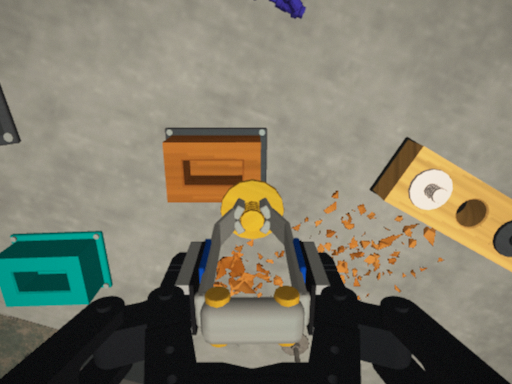

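View pics/sc6.png

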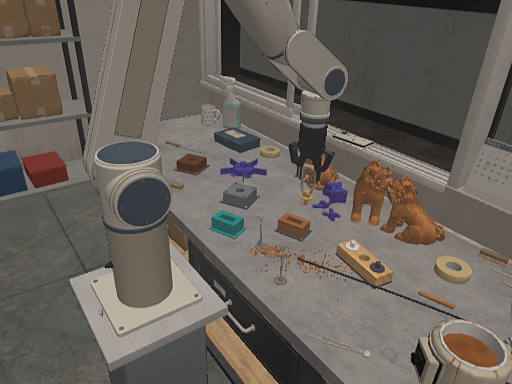

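Run:
```python
from h import *
s=monitor.observe();T=np.array(s['orientation']);p=np.array([512.83,-30.9,192.47])
z=load('w6');im=z['im'];h=cv2.cvtColor(im,cv2.COLOR_RGB2HSV)
m=((h[...,0]>18)&(h[...,0]<32)&(h[...,1]>140)).astype(np.uint8);m[:170]=0;m[250:]=0;m[:,:210]=0;m[:,300:]=0
c=max(cv2.findContours(m,0,1)[0],key=cv2.contourArea);hu=cv2.convexHull(c)
P=np.array([ray(z,*q[0],p[2]-52)[:2] for q in hu],np.float32);cc=cv2.minEnclosingCircle(P);e=cv2.fitEllipse(P);print(cc,e, (np.append(cc[0],p[2]-52)-p)@T)
cv2.imwrite('pics/w6c.png',cv2.resize(cv2.cvtColor(im[170:260,200:310],cv2.COLOR_RGB2BGR),None,fx=6,fy=6,interpolation=cv2.INTER_CUBIC))
```

```text
((515.3880615234375, -30.453380584716797), 19.684715270996094) ((515.4266357421875, -30.540115356445312), (38.277469635009766, 39.12363815307617), 100.6202621459961) [ 0.55588034 -2.58583795 51.99757289]
```

View pics/w6c.png

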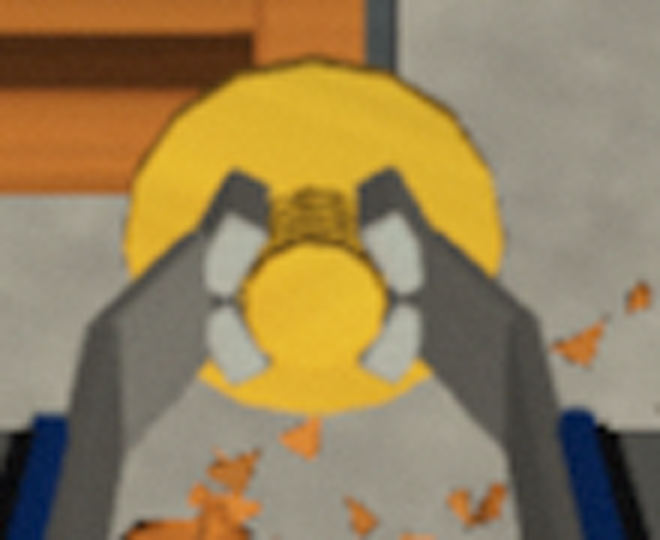

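drive_tool(
  commands=[
    {"hand":0.62,"translation":[-0.045,0.002,0],"turn":[0,0,0]},
    {"hand":0.62,"translation":[-0.09,0.004,0],"turn":[0,0,0]},
    {"hand":0.62,"translation":[-0.135,0.006,0],"turn":[0,0,0]},
    {"hand":0.62,"translation":[-0.18,0.009,0],"turn":[0,0,0]},
    {"hand":0.62,"translation":[-0.225,0.011,0],"turn":[0,0,0]},
    {"hand":0.62,"translation":[-0.265,0.013,0.01],"turn":[0,0,0]},
    {"hand":0.62,"translation":[-0.29,0.014,0.02],"turn":[0,0,0]},
    {"hand":0.62,"translation":[-0.293,0.014,0.02],"turn":[0,0,0]},
    {"hand":0.62,"translation":[-0.293,0.014,0.02],"turn":[0,0,0]},
  ],
)

```text
time_s: 10.65
tcp_pos: [398.1, 236.6, 172.2]
orientation: [[0.35, -0.937, 0.0], [-0.937, -0.35, -0.0], [0.0, -0.0, -1.0]]
ft_force: [1.1, 0.9, -1.2]
finger_gap: 42.7
```

Run:
```python
from h import *
s=monitor.observe();T=np.array(s['orientation']);p=np.array(s['tcp_pos']);print(s['time_s'],p,s['finger_gap'],s['ft_force'],np.round(s['qpos'],1))
snap('wrist','w7');z=load('w7');im=z['im']
h=cv2.cvtColor(im,cv2.COLOR_RGB2HSV);g=cv2.cvtColor(im,cv2.COLOR_RGB2GRAY)
m=((h[...,0]>18)&(h[...,0]<32)&(h[...,1]>140)).astype(np.uint8);m[:160]=0;m[250:]=0;m[:,:210]=0;m[:,300:]=0
c=max(cv2.findContours(m,0,1)[0],key=cv2.contourArea);hu=cv2.convexHull(c)
P=np.array([ray(z,*q[0],p[2]-52)[:2] for q in hu],np.float32);cc=cv2.minEnclosingCircle(P);print('flange',cc,(np.append(cc[0],p[2]-52)-p)@T)
u0,v0=proj(z,[471.6,266.4,40]);print(u0,v0)
mk=np.zeros_like(g);u0,v0=int(u0),int(v0);sl=np.s_[max(v0-30,0):v0+30,u0-30:u0+30]
mk[sl]=(g[sl]<85)
c=max(cv2.findContours(mk,0,1)[0],key=cv2.contourArea);hu=cv2.convexHull(c)
P=np.array([ray(z,*q[0],40)[:2] for q in hu],np.float32);print('bore',cv2.minEnclosingCircle(P))
```

```text
10.65 [398.07583441 236.59113129 172.24226507] 42.66694495908895 [ 1.05498911  0.87176692 -1.15107596] [ 29.3  15.8 116.   -0.   48.2  98.8]
flange ((400.6118469238281, 236.98130798339844), 19.621593475341797) [ 0.51149052 -2.49538191 52.00091388]
248.18750615528074 78.43652997033172
bore ((471.849853515625, 265.78179931640625), 14.972907066345215)
```

View pics/w7.png

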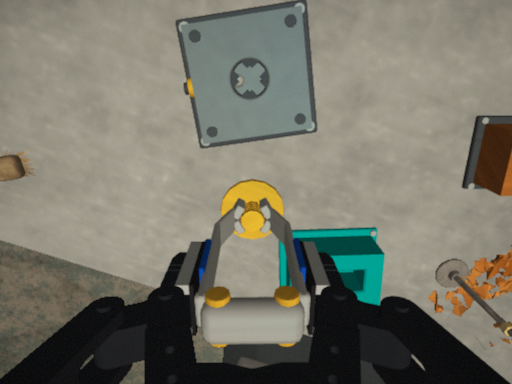

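The wrist view re-measures the bore at (471.85, 265.8), seen at (250,78), in agreement with the first estimate. The plug is held at (252,212). Moving over the bore and lowering.

drive_tool(
  commands=[
    {"hand":0.62,"translation":[-0.001,-0.03,0.005],"turn":[0,0,0]},
    {"hand":0.62,"translation":[-0.002,-0.06,0.015],"turn":[0,0,0]},
    {"hand":0.62,"translation":[-0.002,-0.077,0.03],"turn":[0,0,0]},
    {"hand":0.62,"translation":[-0.002,-0.077,0.038],"turn":[0,0,0]},
    {"hand":0.62,"translation":[-0.002,-0.077,0.038],"turn":[0,0,0]},
    {"hand":0.62,"translation":[-0.002,-0.077,0.038],"turn":[0,0,0]},
  ],
)

```text
time_s: 11.45
tcp_pos: [468.8, 265.2, 134.2]
orientation: [[0.35, -0.937, -0.0], [-0.937, -0.35, -0.0], [0.0, 0.0, -1.0]]
ft_force: [0.5, 0.5, -0.6]
finger_gap: 42.4
```

Run:
```python
from h import *
s=monitor.observe();T=np.array(s['orientation']);p=np.array(s['tcp_pos']);print(s['time_s'],p,s['finger_gap'],s['ft_force'],np.round(s['qpos'],1), (np.array([469.6,265.7,p[2]])-p)@T)
```

```text
11.45 [468.7945481  265.23519372 134.22705899] 42.36685363604493 [ 0.53500061  0.52824328 -0.60135328] [ 28.2  24.9 108.2   0.   46.9  97.8] [-1.53716930e-01 -9.17152512e-01 -1.40514566e-04]
```

drive_tool(
  commands=[
    {"hand":0.62,"translation":[0,-0.001,0.005],"turn":[0,0,0]},
    {"hand":0.62,"translation":[0,-0.001,0.013],"turn":[0,0,0]},
    {"hand":0.62,"translation":[0,-0.001,0.02],"turn":[0,0,0]},
    {"hand":0.62,"translation":[0,-0.001,0.025],"turn":[0,0,0]},
    {"hand":0.62,"translation":[0,-0.001,0.026],"turn":[0,0,0]},
  ],
)

```text
time_s: 12.08
tcp_pos: [469.9, 265.9, 107.2]
orientation: [[0.35, -0.937, -0.001], [-0.937, -0.35, -0.0], [0.0, 0.001, -1.0]]
ft_force: [-0.9, -0.6, -1.1]
finger_gap: 42.3
```

drive_tool(
  commands=[
    {"hand":0.62,"translation":[0,0,0.0015],"turn":[0,0,0]},
    {"hand":0.62,"translation":[0,0,0.003],"turn":[0,0,0]},
    {"hand":0.62,"translation":[0,0,0.003],"turn":[0,0,0]},
  ],
)

```text
time_s: 12.45
tcp_pos: [470.2, 266.1, 104.8]
orientation: [[0.35, -0.937, 0.0], [-0.937, -0.35, 0.0], [-0.0, -0.0, -1.0]]
ft_force: [-0.1, 0.6, -1.4]
finger_gap: 42.2
```

drive_tool(
  commands=[
    {"hand":0.62,"translation":[0,0,0.001],"turn":[0,0,0]},
    {"hand":0.62,"translation":[0,0,0.0015],"turn":[0,0,0]},
    {"hand":0.62,"translation":[0,0,0.0015],"turn":[0,0,0]},
  ],
)

```text
time_s: 12.82
tcp_pos: [470.5, 266.2, 104.0]
orientation: [[0.35, -0.937, 0.001], [-0.937, -0.35, 0.0], [-0.0, -0.001, -1.0]]
ft_force: [-1.4, -0.9, 5.8]
finger_gap: 42.4
```

The lugs land at TCP z=104, about 8 mm proud as predicted. Turning about the plug axis under light pressure.

drive_tool(
  commands=[
    {"hand":0.62,"translation":[0.0003,0,0],"turn":[0,0,-7]},
    {"hand":0.62,"translation":[0.0006,0,0],"turn":[0,0,-14]},
    {"hand":0.62,"translation":[0.0008,0.0001,0],"turn":[0,0,-21]},
  ],
)

```text
time_s: 13.2
tcp_pos: [471.3, 265.7, 104.2]
orientation: [[0.665, -0.746, 0.002], [-0.746, -0.665, 0.001], [0.001, -0.002, -1.0]]
ft_force: [0.7, 0.4, 6.3]
finger_gap: 42.7
```

drive_tool(
  commands=[
    {"hand":0.62,"translation":[0.0003,0,0],"turn":[0,0,-7]},
    {"hand":0.62,"translation":[0.0006,0,0],"turn":[0,0,-14]},
    {"hand":0.62,"translation":[0.0008,0.0001,0],"turn":[0,0,-21]},
  ],
)

```text
time_s: 13.58
tcp_pos: [471.9, 265.1, 104.2]
orientation: [[0.889, -0.458, 0.002], [-0.458, -0.889, 0.001], [0.001, -0.002, -1.0]]
ft_force: [-0.4, 1.0, 4.2]
finger_gap: 42.9
```

drive_tool(
  commands=[
    {"hand":0.62,"translation":[0.0003,0,0.0004],"turn":[0,0,-7]},
    {"hand":0.62,"translation":[0.0006,0,0.0005],"turn":[0,0,-14]},
    {"hand":0.62,"translation":[0.0008,0.0001,0.0005],"turn":[0,0,-21]},
  ],
)

```text
time_s: 13.95
tcp_pos: [471.7, 264.2, 103.0]
orientation: [[0.994, -0.109, 0.001], [-0.109, -0.994, 0.0], [0.001, -0.0, -1.0]]
ft_force: [0.8, -0.0, -1.1]
finger_gap: 42.7
```

Force dropped to zero and z sank, so the lugs have found their slots. Pushing down gently.

drive_tool(
  commands=[
    {"hand":0.62,"translation":[-0.0004,0,0.001],"turn":[0,0,0]},
    {"hand":0.62,"translation":[-0.0004,0,0.002],"turn":[0,0,0]},
    {"hand":0.62,"translation":[-0.0004,0,0.0025],"turn":[0,0,0]},
  ],
)

```text
time_s: 14.32
tcp_pos: [471.3, 264.0, 100.3]
orientation: [[0.993, -0.115, 0.0], [-0.115, -0.993, -0.0], [0.0, 0.0, -1.0]]
ft_force: [1.0, -3.6, 1.8]
finger_gap: 42.1
```

drive_tool(
  commands=[
    {"hand":0.62,"translation":[0,0,0.001],"turn":[0,0,0]},
    {"hand":0.62,"translation":[0,0,0.002],"turn":[0,0,0]},
    {"hand":0.62,"translation":[0,0,0.002],"turn":[0,0,0]},
  ],
)

```text
time_s: 14.7
tcp_pos: [470.9, 264.0, 98.0]
orientation: [[0.994, -0.113, -0.0], [-0.113, -0.994, -0.0], [-0.0, 0.0, -1.0]]
ft_force: [1.4, -2.8, -0.8]
finger_gap: 42.7
```

drive_tool(
  commands=[
    {"hand":0.62,"translation":[0.0002,0,0.001],"turn":[0,0,0]},
    {"hand":0.62,"translation":[0.0002,0,0.002],"turn":[0,0,0]},
    {"hand":0.62,"translation":[0.0002,0,0.002],"turn":[0,0,0]},
  ],
)

```text
time_s: 15.08
tcp_pos: [471.3, 264.1, 96.5]
orientation: [[0.994, -0.113, -0.0], [-0.113, -0.994, -0.0], [-0.0, 0.0, -1.0]]
ft_force: [-0.4, -4.1, 4.5]
finger_gap: 42.6
```

drive_tool(
  commands=[
    {"hand":0.62,"translation":[0,0,0.001],"turn":[0,0,0]},
    {"hand":0.62,"translation":[0,0,0.001],"turn":[0,0,0]},
  ],
)

```text
time_s: 15.32
tcp_pos: [471.4, 264.2, 96.4]
orientation: [[0.994, -0.113, 0.0], [-0.113, -0.994, -0.0], [0.0, -0.0, -1.0]]
ft_force: [-2.5, -6.3, 14.4]
finger_gap: 42.6
```

drive_tool(
  commands=[
    {"hand":0.62,"translation":[0,0,0.001],"turn":[0,0,0]},
    {"hand":0.62,"translation":[0,0,0.001],"turn":[0,0,0]},
  ],
)

```text
time_s: 15.58
tcp_pos: [471.5, 264.3, 96.3]
orientation: [[0.994, -0.113, 0.0], [-0.113, -0.994, 0.0], [0.0, -0.0, -1.0]]
ft_force: [-4.1, -6.4, 24.4]
finger_gap: 42.7
```

The z reading is hard-stopped at 96.3. That matches flush: the tips touched the rack flange at 92.3, and this flange top should be 4 mm higher. Backing off the push and looking.

drive_tool(
  commands=[
    {"hand":0.62,"translation":[0,0,-0.0015],"turn":[0,0,0]},
    {"hand":0.62,"translation":[0,0,-0.0015],"turn":[0,0,0]},
  ],
)

```text
time_s: 15.82
tcp_pos: [471.4, 264.2, 96.4]
orientation: [[0.994, -0.113, 0.0], [-0.113, -0.994, 0.0], [0.0, -0.0, -1.0]]
ft_force: [-1.2, -5.3, 9.9]
finger_gap: 42.4
```

Run:
```python
from h import *
im,_,_=snap('wrist','w8')
cv2.imwrite('pics/w8c.png',cv2.resize(cv2.cvtColor(im[120:290,160:350],cv2.COLOR_RGB2BGR),None,fx=3.5,fy=3.5,interpolation=cv2.INTER_CUBIC))
```

```text
(no output)
```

View pics/w8c.png

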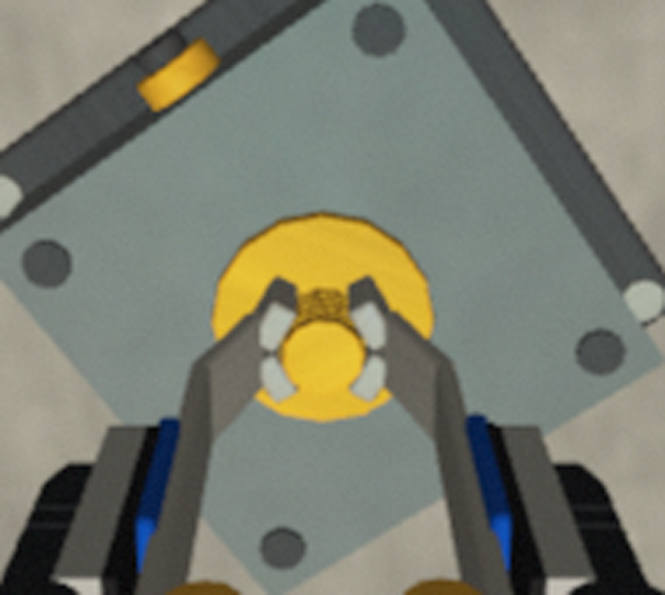

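The flange lies flat on the block with no gap visible. Opening the tongs.

drive_tool(
  commands=[
    {"hand":0.62,"translation":[0,0,-0.0005],"turn":[0,0,0]},
    {"hand":0.52,"translation":[0,0,-0.0005],"turn":[0,0,0]},
    {"hand":0.46,"translation":[0,0,-0.0005],"turn":[0,0,0]},
    {"hand":0.42,"translation":[0,0,-0.0005],"turn":[0,0,0]},
    {"hand":0.41,"translation":[0,0,-0.0005],"turn":[0,0,0]},
    {"hand":0.41,"translation":[0,0,-0.0005],"turn":[0,0,0]},
  ],
)

```text
time_s: 16.62
tcp_pos: [471.2, 264.3, 96.2]
orientation: [[0.994, -0.113, -0.0], [-0.113, -0.994, 0.0], [-0.0, -0.0, -1.0]]
ft_force: [0.1, 1.1, 0.8]
finger_gap: 50.5
```

Run:
```python
from h import *
im,_,_=snap('wrist','w9')
cv2.imwrite('pics/w9c.png',cv2.resize(cv2.cvtColor(im[120:290,160:350],cv2.COLOR_RGB2BGR),None,fx=3.5,fy=3.5,interpolation=cv2.INTER_CUBIC))
```

```text
(no output)
```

View pics/w9c.png

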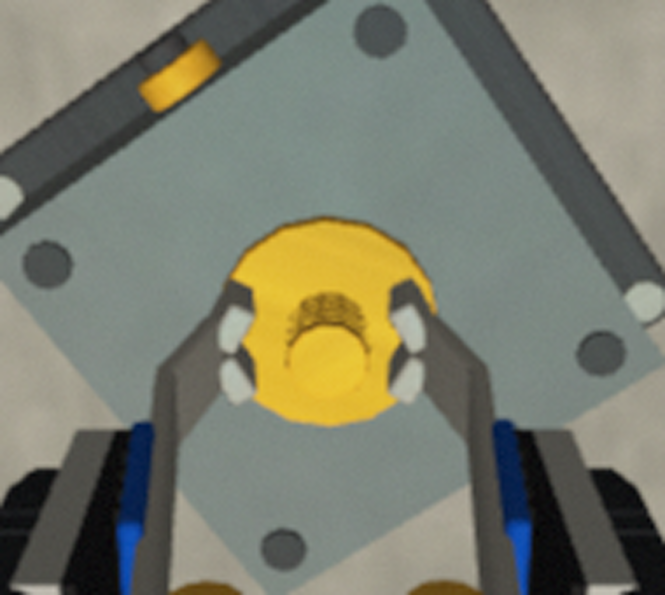

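The stub is free of both tips and the plug stays seated. Lifting straight off, then carrying the tongs back toward the stand.

drive_tool(
  commands=[
    {"hand":0.41,"translation":[0,0,-0.008],"turn":[0,0,0]},
    {"hand":0.41,"translation":[0,0,-0.025],"turn":[0,0,0]},
    {"hand":0.41,"translation":[0,0,-0.05],"turn":[0,0,0]},
    {"hand":0.42,"translation":[0,0,-0.075],"turn":[0,0,0]},
    {"hand":0.42,"translation":[0,0.01,-0.09],"turn":[0,0,4]},
    {"hand":0.42,"translation":[-0.001,0.04,-0.09],"turn":[0,0,12]},
    {"hand":0.42,"translation":[-0.002,0.08,-0.09],"turn":[0,0,20]},
    {"hand":0.42,"translation":[-0.003,0.125,-0.09],"turn":[0,0,28]},
    {"hand":0.42,"translation":[-0.004,0.17,-0.09],"turn":[0,0,36]},
    {"hand":0.42,"translation":[-0.005,0.215,-0.09],"turn":[0,0,44]},
  ],
)

```text
time_s: 17.92
tcp_pos: [442.0, 49.8, 187.6]
orientation: [[0.633, -0.774, 0.002], [-0.774, -0.633, 0.0], [0.001, -0.001, -1.0]]
ft_force: [0.8, -0.2, -1.1]
finger_gap: 49.3
```

drive_tool(
  commands=[
    {"hand":0.42,"translation":[0.02,0.022,0],"turn":[0,0,8]},
    {"hand":0.42,"translation":[0.04,0.043,0.005],"turn":[0,0,16]},
    {"hand":0.42,"translation":[0.05,0.054,0.01],"turn":[0,0,19]},
    {"hand":0.42,"translation":[0.05,0.054,0.01],"turn":[0,0,19]},
    {"hand":0.42,"translation":[0.05,0.054,0.01],"turn":[0,0,19]},
  ],
)

```text
time_s: 18.55
tcp_pos: [432.4, -21.3, 176.6]
orientation: [[0.352, -0.936, 0.0], [-0.936, -0.352, 0.0], [-0.0, -0.0, -1.0]]
ft_force: [-0.0, -0.4, -0.6]
finger_gap: 49.3
```

Run:
```python
from h import *
s=monitor.observe();T=np.array(s['orientation']);p=np.array(s['tcp_pos']);print(s['time_s'],p,s['finger_gap'],s['ft_force'],np.degrees(np.arctan2(T[1,0],T[0,0])))
np.savez('pics/w10s.npz',T=T,p=p)
snap('wrist','w10');z=load('w10');im=z['im'];w=pts(z)
m=(np.hypot(w[...,0]-499,w[...,1]-1)<62)&(abs(w[...,2]-44)<4);m[190:]=False
print(cv2.minAreaRect(w[m][:,:2].astype(np.float32)))
cv2.imwrite('pics/w10t.png',cv2.resize(cv2.cvtColor(im[185:250,190:315],cv2.COLOR_RGB2BGR),None,fx=6,fy=6,interpolation=cv2.INTER_CUBIC))
```

```text
18.55 [432.35182106 -21.25612659 176.58133481] 49.31860941092661 [-0.01398338 -0.39759367 -0.6410766 ] -69.40959358280888
((498.6833801269531, 1.3831329345703125), (55.371315002441406, 86.35655212402344), 20.55960464477539)
```

View pics/w10.png

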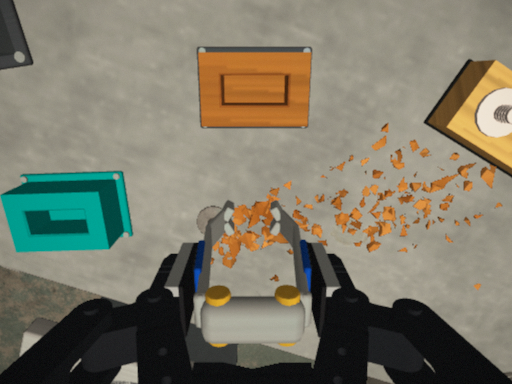

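View pics/w10t.png

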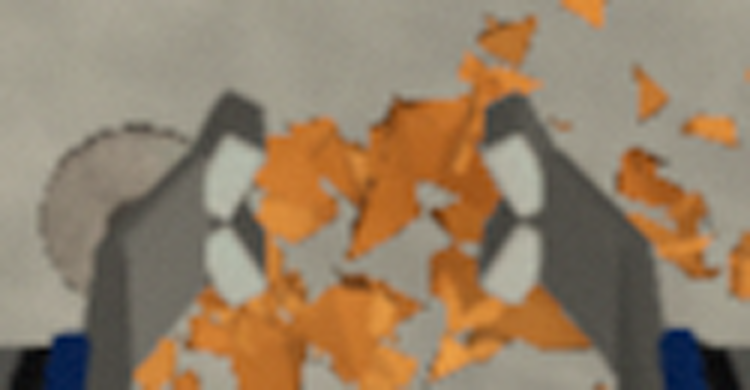

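Run:
```python
from h import *
q=np.load('pics/w10s.npz');T=q['T'];p=q['p'];z=load('w10');im=z['im']
a=ray(z,252,221.2,p[2]-38);print('tips',(a-p)@T)
g=cv2.cvtColor(im,cv2.COLOR_RGB2HSV)
t=[ray(z,*c,44) for c in ((198,52.5),(310.5,52),(310,128),(201,128))]
for c in ((221.5,73.5),(287,73.5),(286,104.5),(222,104.5)): t.append(ray(z,*c,44))
t=np.array(t);print(((t-p)@T).round(1)); print('pocket',((t[4:].mean(0)-p)@T).round(2),'rect',((np.array([498.7,1.4,44])-p)@T).round(2))
cv2.imwrite('pics/w10p.png',cv2.resize(cv2.cvtColor(im[35:140,185:325],cv2.COLOR_RGB2BGR),None,fx=5,fy=5,interpolation=cv2.INTER_CUBIC))
```

```text
tips [ 0.66533067 -1.07994069 38.00040987]
[[-40.  -97.8 132.6]
 [ 45.  -98.2 132.6]
 [ 47.7 -41.1 132.6]
 [-40.5 -41.1 132.6]
 [-22.7 -82.8 132.6]
 [ 27.7 -82.8 132.6]
 [ 27.7 -59.6 132.6]
 [-23.  -59.6 132.6]]
pocket [  2.42 -71.23 132.61] rect [  2.13 -70.02 132.61]
```

View pics/w10p.png

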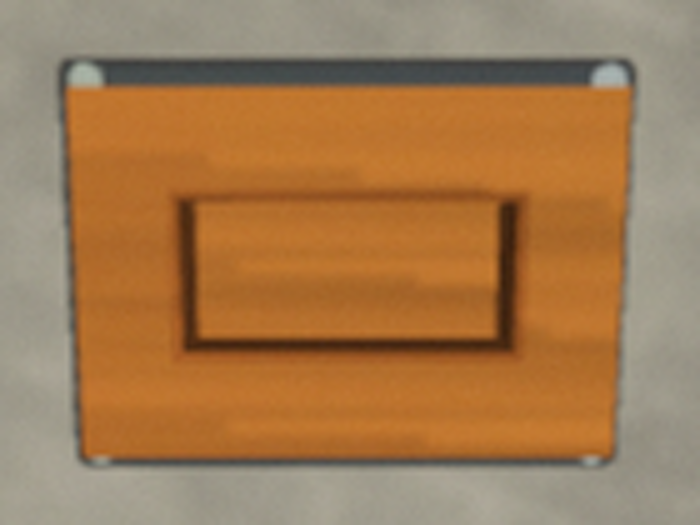

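drive_tool(
  commands=[
    {"hand":0.42,"translation":[0.001,-0.03,0.005],"turn":[0,0,0]},
    {"hand":0.42,"translation":[0.0015,-0.06,0.025],"turn":[0,0,0]},
    {"hand":0.42,"translation":[0.0015,-0.0695,0.05],"turn":[0,0,0]},
    {"hand":0.42,"translation":[0.0015,-0.0695,0.06],"turn":[0,0,0]},
    {"hand":0.42,"translation":[0.0015,-0.0695,0.06],"turn":[0,0,0]},
    {"hand":0.42,"translation":[0.0015,-0.0695,0.06],"turn":[0,0,0]},
  ],
)

```text
time_s: 19.35
tcp_pos: [497.7, 1.1, 117.0]
orientation: [[0.35, -0.937, 0.001], [-0.937, -0.35, -0.0], [0.0, -0.001, -1.0]]
ft_force: [-0.2, 0.1, -1.0]
finger_gap: 49.6
```

Run:
```python
from h import *
s=monitor.observe();T=np.array(s['orientation']);p=np.array(s['tcp_pos']);print(s['time_s'],p,s['finger_gap'],s['ft_force'],(np.array([498.05,1.65,p[2]])-p)@T)
im,_,_=snap('wrist','w11')
cv2.imwrite('pics/w11c.png',cv2.resize(cv2.cvtColor(im[120:290,160:350],cv2.COLOR_RGB2BGR),None,fx=3.5,fy=3.5,interpolation=cv2.INTER_CUBIC))
```

```text
19.35 [497.67718254   1.14984658 117.024394  ] 49.56232158629464 [-0.20319395  0.07919877 -0.96692481] [-3.37870479e-01 -5.24394689e-01  2.30017320e-04]
```

View pics/w11c.png

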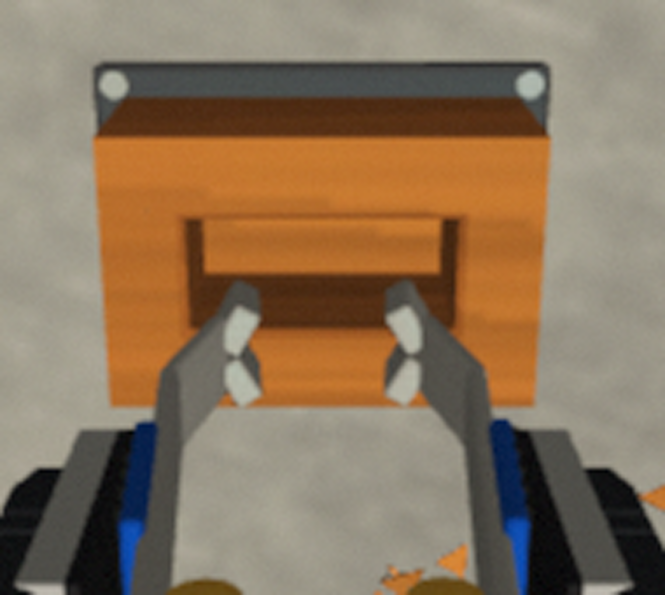

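drive_tool(
  commands=[
    {"hand":0.42,"translation":[0,-0.0004,0.01],"turn":[0,0,0]},
    {"hand":0.42,"translation":[0,-0.0004,0.02],"turn":[0,0,0]},
    {"hand":0.42,"translation":[0,-0.0004,0.03],"turn":[0,0,0]},
    {"hand":0.42,"translation":[0,-0.0004,0.033],"turn":[0,0,0]},
  ],
)

```text
time_s: 19.9
tcp_pos: [497.5, 1.2, 82.3]
orientation: [[0.35, -0.937, -0.002], [-0.937, -0.35, 0.0], [-0.001, 0.002, -1.0]]
ft_force: [-0.5, 0.6, -0.6]
finger_gap: 49.6
```

Tips are inside the pocket with no contact force. Continuing down to the floor.

drive_tool(
  commands=[
    {"hand":0.42,"translation":[0,-0.0003,0.008],"turn":[0,0,0]},
    {"hand":0.42,"translation":[0,-0.0003,0.015],"turn":[0,0,0]},
    {"hand":0.42,"translation":[0,-0.0003,0.0185],"turn":[0,0,0]},
    {"hand":0.42,"translation":[0,-0.0003,0.0195],"turn":[0,0,0]},
    {"hand":0.42,"translation":[0,-0.0003,0.0195],"turn":[0,0,0]},
  ],
)

```text
time_s: 20.52
tcp_pos: [498.4, 1.4, 63.9]
orientation: [[0.35, -0.937, 0.0], [-0.937, -0.35, -0.0], [0.0, -0.0, -1.0]]
ft_force: [0.4, 0.3, -0.5]
finger_gap: 49.7
```

drive_tool(
  commands=[
    {"hand":0.42,"translation":[0,0,0.001],"turn":[0,0,0]},
    {"hand":0.42,"translation":[0,0,0.002],"turn":[0,0,0]},
    {"hand":0.42,"translation":[0,0,0.002],"turn":[0,0,0]},
  ],
)

```text
time_s: 20.9
tcp_pos: [498.6, 1.4, 62.1]
orientation: [[0.35, -0.937, 0.001], [-0.937, -0.35, 0.0], [0.0, -0.001, -1.0]]
ft_force: [0.2, 0.6, 3.0]
finger_gap: 49.5
```

The tongs rest on the floor (3 N). Opening slowly, then backing straight up.

drive_tool(
  commands=[
    {"hand":0.4,"translation":[0,0,0],"turn":[0,0,0]},
    {"hand":0.37,"translation":[0,0,0],"turn":[0,0,0]},
    {"hand":0.34,"translation":[0,0,0],"turn":[0,0,0]},
    {"hand":0.28,"translation":[0,0,0],"turn":[0,0,0]},
    {"hand":0.15,"translation":[0,0,0],"turn":[0,0,0]},
    {"hand":0,"translation":[0,0,0],"turn":[0,0,0]},
    {"hand":0,"translation":[0,0,0],"turn":[0,0,0]},
  ],
)

```text
time_s: 21.78
tcp_pos: [498.4, 1.4, 61.8]
orientation: [[0.35, -0.937, -0.0], [-0.937, -0.35, -0.0], [-0.0, 0.0, -1.0]]
ft_force: [-0.5, 0.2, 0.2]
finger_gap: 85.1
```

drive_tool(
  commands=[
    {"hand":0,"translation":[0,0,-0.01],"turn":[0,0,0]},
    {"hand":0,"translation":[0,0,-0.03],"turn":[0,0,0]},
    {"hand":0,"translation":[0,0,-0.06],"turn":[0,0,0]},
    {"hand":0,"translation":[0,0,-0.1],"turn":[0,0,0]},
    {"hand":0,"translation":[0,0,-0.14],"turn":[0,0,0]},
    {"hand":0,"translation":[0,0,-0.15],"turn":[0,0,0]},
    {"hand":0,"translation":[0,0,-0.15],"turn":[0,0,0]},
  ],
)

```text
time_s: 22.65
tcp_pos: [498.5, 1.4, 212.4]
orientation: [[0.35, -0.937, 0.002], [-0.937, -0.35, -0.0], [0.001, -0.001, -1.0]]
ft_force: [0.3, -0.5, 0.1]
finger_gap: 85.4
```

Run:
```python
from h import *
s=monitor.observe();print(s['time_s'],s['tcp_pos'],s['finger_gap'],s['ft_force'])
im,_,_=snap('wrist','w12');im,_,_=snap('scene','sc12')
z=load('w12');w=pts(z)
m=(np.hypot(w[...,0]-499,w[...,1]-1)<62)&(w[...,2]>98)&(w[...,2]<125);print('tongs',cv2.minAreaRect(w[m][:,:2].astype(np.float32)),np.median(w[m][:,2]))
w=pts(load('sc12'))
m=(np.hypot(w[...,0]-471.7,w[...,1]-266)<18)&(w[...,2]<50);print('flange z pct',np.nanpercentile(w[m][:,2],[10,50,90]),m.sum())
cv2.imwrite('pics/sc12c.png',cv2.resize(cv2.cvtColor(im[150:290,200:400],cv2.COLOR_RGB2BGR),None,fx=3.9,fy=3.9,interpolation=cv2.INTER_CUBIC))
```

```text
22.65 [498.50743842   1.3738306  212.42609336] 85.38787060058473 [ 0.32145174 -0.4872012   0.10108744]
tongs ((498.7630615234375, 1.45660400390625), (20.261993408203125, 42.60734558105469), 20.870515823364258) 110.71770538124078
flange z pct [42.20315084 44.95907831 47.063657  ] 35
```

View pics/w12.png

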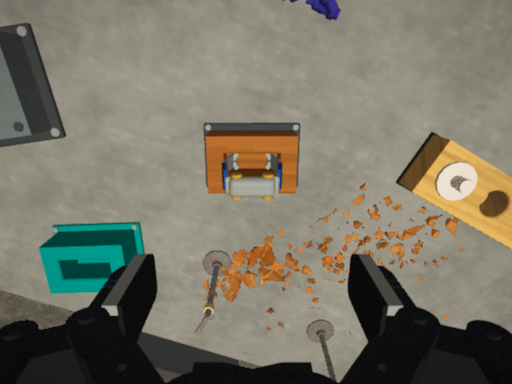

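View pics/sc12c.png

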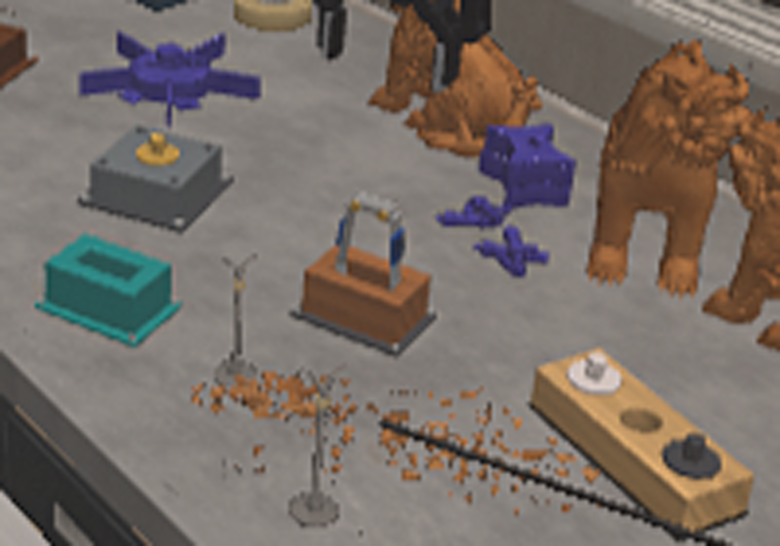

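The tongs stand upright in the stand where they began, at crop (368,240), and the brass plug sits flush in the grey mould (157,150). The white and black plugs are still in the rack.

```bash
python3 -c "
from plant import job;print(job.sign_off())"
```

```text
the job is handed in; nothing more can be done
None
```

The brass plug is fully home in the grey mould, the tongs are back upright in their stand, and the job is handed in at about 22.8 s of the 61 s allowed.

- **Fitting the plug:** I gripped the brass stub with the tongs and lowered it until the lugs landed about 8 mm proud. Under about 6 N I turned it roughly 63° until it dropped in, then pushed it past the plunger. The last push to confirm the stop read 24 N.
- **Flush check:** TCP height stopped hard at 96.3 mm, which matches the flange lying on the block's top. The pictures show it flush. Scene depth put the flange and stub area at about 45 mm (expected flange top 44), but over only 35 pixels, so that check is coarse.
- **Tongs check:** They measure at (498.8, 1.5), against (498.9, 1.6) before I took them. The gripper is fully open and clear of everything.
- **Other plugs:** The black and white plugs stayed in the rack; neither appears moved in the last pictures.

No check failed. The only disagreements were 1–2 mm differences in position between the cameras and the TCP, which I corrected by measuring the tongs and the target in the same view.

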